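# Hold an open sample cell in the photometer beam

## Robot

A 6-joint arm with a two-finger parallel gripper is mounted at the origin on a cart in front of the work surface, level with it; the furniture and walls round the work are solid. World frame = base frame: x ahead of the robot, y to its left, z up, the work surface at z = 0. Lengths are in m, angles in rad, forces in N, time in s.
With the tool pointing down it reaches from about 0.35 to 0.85 m from the base axis. Payload 8.1 kg.
Tool frame: the origin (TCP) lies between the finger pads; the fingertips stand 11 mm ahead of it and the grasp point (between the pads) lies 8 mm behind it; z points along the fingers, y is the line along which they close (so a half turn about z gives the same grasp; the last joint's range is limited). The gripper opens to 93 mm and grips with 3 to 60 N. Pads are 15 mm wide; open, the fingers measure 128 mm over their backs; the gripper's body (75 mm by 188 mm) begins 65 mm behind the grasp point.
Start: joints at [-1.246, 0.13, 1.488, -0, 1.523, -0.085], TCP at [0.239, -0.55, 0.23] pointing down, gripper open.
Joint ranges: [-2.96, 2.96], [-0.89, 2.26], [0.02, 2.5], [-1.34, 4.48], [0, 2.73], [-2.66, 2.66]. Speed limits (rad/s): [2.39, 2.39, 2.79, 3.14, 3.14, 3.14].

## Interface

Orientations are given as a unit quaternion [x, y, z, w].
In Python, from workcell import r gives the robot as it stands. The module is installed in compiled form; this text tells all that it offers.
- The arm moves only by the tool send_rows, never from a script. Its arguments are lists of equal length, an entry for each row: "delta_rot": the turn, a rotation vector about the tool's x, y, z in shares of 2 pi rad (1.0 is 2 pi rad), a list of three; "linear": the shift along the tool's x, y, z in a scale on which 1.0 is 0.4 m, a list of three; "fingers": the finger opening in m, from 0 to 0.093. In form: {"delta_rot": [[ax, ay, az], ...], "linear": [[x, y, z], ...], "fingers": [fingers, ...]}. A call has 1 to 5 rows; each row is the pose to reach, as a shift and turn from the pose commanded when the call began, along the tool's axes at that moment; what a row does not reach only later rows make up. A row lasts 1/12 s, in which the tool goes at most 41.7 mm and 7.16 degrees, less where a joint would pass 70% of its speed; a pose out of reach is approached as far as the arm can. A call with a gripper value outside its range is refused whole. The fingers move at their own pace and stop on an object; "force" is the grip in N (left out, the last holds). Time passes only in rows, so rows that repeat a pose let the fingers close. It gives the time, the measured TCP pose, the force, the opening and the grip force at its end, in the units of the state.
- r.observe(): the state, without advancing time (a new reading comes with each control period).
- r.read_camera(name): name is "scene" or "top"; returns (picture, depth): 400x640x3 uint8, red, green, blue; 400x640 float32, m along the optical axis (not along the pixel's ray), 0 where there is no reading.
- r.camera_model(name): a dict with "mtx" (3x3 intrinsics, pixels), "pose" (4x4, takes a point from camera to world coordinates). Camera axes: x right, y up, looking along -z (the intrinsics and any distortion apply to the point x, -y, -z); pixel columns grow to the right and rows downward; lengths in m; the calibration is good to about 2 mm. A picture is of the moment at which its call begins. camera_model takes no time and is no camera call.
- r.hand_in(): hands the job in; it is judged then, once.
The state is a dict: "t": time; "q": joint angles; "joint_velocities": joint speeds; "effort": joint torques, N m; "tool_pos": TCP position; "ee_rot": TCP orientation; "contact_force": force on the tool from outside, world axes, zero at the start; "torque": the same for the moment, N m; "grip_width": finger opening in m; "grip_force": force on a finger pad.
Only numpy, scipy, OpenCV 4.12 (cv2) and the standard library are available. Lean on these libraries where they do the work, as an engineer would, in place of code of your own. Each camera call takes 0.05 s, during which the arm holds its last target. There are 200 camera calls.

## Task

Pull the drawer of the small cabinet open by its bar handle and take out the open sample cell (leave the one with the stopper in its pocket). Touch the cell only on its two frosted faces, never on the clear windows, and without bumping the photometer with it hold it upright between the two lenses, midway, so that the beam passes squarely in at one clear window and out at the other, across the middle of their width and through the lower half of the cell. Finish while holding it there, still and clear of everything but the fingers; leave the beaker, the vial and the marker pen on the table alone.

Things in the scene. Friction and masses are not known exactly. Their poses are not given: they have to be found in the camera images.
- cabinet: low grey one-drawer bench cabinet, fixed; 170 mm deep, 180 wide, 84 high. Origin: on the table at the bottom centre of the front of its shell; x points into the cabinet (the drawer front faces -x), y along the front, z up. It and the photometer may stand either way round (one left, one right)
- drawer (a joint): the cabinet's drawer: 0 closed (as it starts), grows as it is pulled out along the cabinet's -x, stop at 0.14 m; slides stiffly (about 1.5 N) and stays where left. Its front is 12 mm thick, 76 mm high, top edge 81 mm above the table; its sides are 45 mm high. At 0.12 m the cells stand 60 mm in front of the shell, free from above
- handle: the drawer's horizontal steel bar handle, 100 mm long along the cabinet's y, a round bar of about 10 mm standing 35 mm off the drawer front (bar centre); for the point to grip see point handle_grip
- handle_grip (a point): middle of the handle's bar, 54 mm above the table, 47 mm in front of the cabinet shell when closed; axes as the cabinet's. From above, one finger goes between bar and drawer front (30 mm free)
- rack (a point): centre of the top of the grey two-pocket cell rack fixed in the drawer, 28 mm above the table, 60 mm behind the cabinet shell's front when the drawer is closed; axes as the cabinet's. The two pockets lie 36 mm to either side along y and are 14 mm deep, 1.5 mm loose all round
- cell: open sample cell (large cuvette, no stopper, about 40 g): 24 mm across its two frosted faces (+x and -x, each 36 mm wide), 36 mm along the light path between its clear windows (+y and -y), 50 mm tall. Origin: centre of its underside, z up, axes as the cabinet's at the start; stands in one of the pockets, underside 14 mm above the table, 36 mm of it above the rack
- cell_windows: the cell's two clear windows, its +y and -y faces (clear width 19 mm between the frosted walls); fixed in the cell, same origin and axes as the cell. Not to be touched by the fingers
- capped_cell: a second cell of the same size and stance in the other pocket, closed by a flat white stopper 7 mm higher than the rim; stays where it is. Origin at the centre of its underside
- photometer: open-bench photometer, fixed: aluminium base 110 x 240 mm (long along its y), top 12 mm above the table; grey lamp and detector heads, 56 mm wide, 112 mm high, at its +y and -y ends; their black lens barrels (38 mm across) face each other along y, 118 mm apart. Origin: bottom centre of the base, z up
- beam (a point): the middle of the light beam: midway between the two lenses on their common axis, 85 mm above the table; its y axis runs along the beam, z up
- beaker: glass beaker, 66 mm across, 80 mm high, loose bystander; origin at the centre of its underside
- vial: glass vial with white lid, 23 mm across, 59 mm high, loose bystander; origin at the centre of its underside
- marker: black marker pen, 135 mm long, 15 mm thick, lying on the table, loose bystander; origin under its centre

How it is judged:
By the outcome, as a careful person would: the job done as asked, in the order asked, and still so for the second after the job is handed in, while the arm keeps its last pose, push and grip.
It also fails if it takes over 54 s, if anything falls off the work surface, if the arm or the gripper's body presses on something with over 40 N, if the wrist force passes 120 N, or if a joint passes its speed limit or range.

## Working session

There is one attempt and no reset: what is moved stays moved. The work goes in short steps, Python scripts to look and compute and a tool call to move; the robot and the scene stay as the last step left them, time stands still between calls to the robot, and variables do not carry over. Pictures are saved under pics/ and viewed, at most 10 in all, crops included, and the job is handed in when it is done.

Besides the shell and the picture viewer there is one more tool, called as name(argument=value, ...), one argument or row to a line, values as JSON. send_rows: Moves the arm, as the interface text tells. Its arguments: {"type":"object","properties":{"delta_rot":{"type":"array"},"linear":{"type":"array"},"fingers":{"type":"array"},"force":{"type":"number"}},"required":["delta_rot","linear","fingers"]}

```bash
mkdir -p pics; cat > h.py <<'E'
import numpy as np, cv2
from workcell import r
def snap(n,tag):
    p,d=r.read_camera(n); cv2.imwrite(f'pics/{tag}.png',p[:,:,::-1]); np.save(f'pics/{tag}.npy',d); return p,d
def pt(n,d,u,v,z=None):
    m=r.camera_model(n);K=m['mtx'];T=np.array(m['pose'])
    ray=np.array([(u-K[0][2])/K[0][0],-(v-K[1][2])/K[1][1],-1])
    if z is None: return T[:3,:3]@(ray*d[int(v),int(u)])+T[:3,3]
    w=T[:3,:3]@ray; return T[:3,3]+w*(z-T[2,3])/w[2]
E
python3 - <<'E'
from h import *
for n in('scene','top'):
    snap(n,n+'0'); m=r.camera_model(n); print({k:np.round(v,3).tolist() if k in('mtx','pose') else v for k,v in m.items()})
print(r.observe())
E
```

```text
{'mtx': [[510.255, 0.0, 323.445], [0.0, 510.255, 193.613], [0.0, 0.0, 1.0]], 'pose': [[-0.841, 0.341, -0.419, 0.053], [-0.54, -0.545, 0.642, 0.776], [-0.009, 0.766, 0.642, 0.883], [0.0, 0.0, 0.0, 1.0]]}
{'mtx': [[456.944, 0.0, 311.037], [0.0, 456.944, 203.401], [0.0, 0.0, 1.0]], 'pose': [[0.013, 0.998, -0.067, 0.464], [-1.0, 0.012, -0.011, -0.005], [-0.011, 0.067, 0.998, 1.359], [0.0, 0.0, 0.0, 1.0]]}
{'t': 0.1, 'q': array([-1.24640199e+00,  1.31106304e-01,  1.48917214e+00, -2.15348668e-05,
        1.52301787e+00, -8.54034532e-02]), 'joint_velocities': array([ 0.0002426 , -0.00212851, -0.00281091,  0.00022612, -0.00028045,
        0.00051126]), 'effort': array([ 1.16565785e-03, -5.61342466e+01, -4.93094802e+01,  7.70305283e-02,
        2.91944639e-02, -4.06991160e-05]), 'tool_pos': array([ 0.23890379, -0.54983455,  0.22867903]), 'ee_rot': array([ 9.79081099e-01,  2.03468612e-01, -1.12226105e-04, -8.44476466e-04]), 'contact_force': array([ 0.09901584, -0.09596056,  0.98086819]), 'torque': array([-0.03056201,  0.01127948, -0.00427472]), 'grip_force': 0.0, 'grip_width': 0.09312066447324926}
```

View pics/scene0.png

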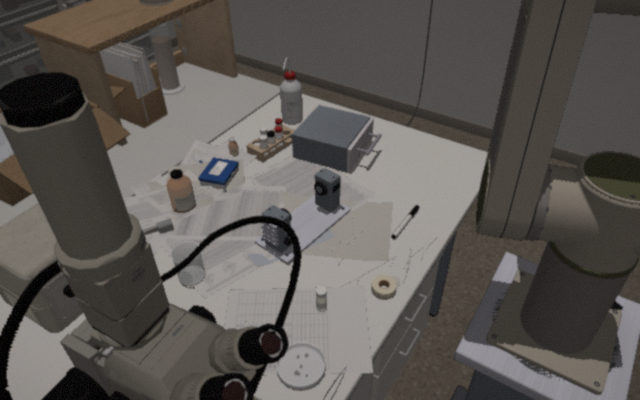

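View pics/top0.png

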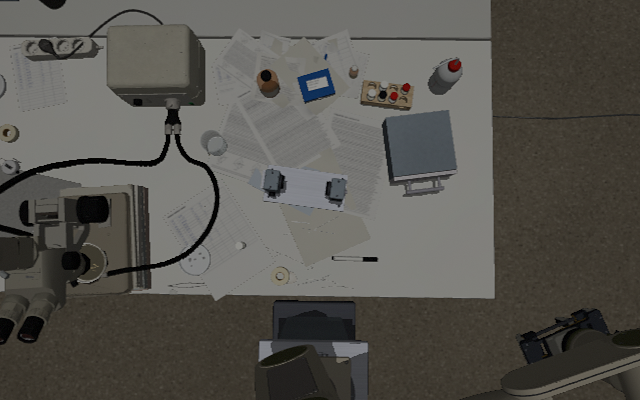

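The scene view shows the cabinet at about (335,138) with its handle at (370,150), and the photometer between (275,230) and (327,190). In the top view the cabinet is at (420,150) with its handle at (422,187), and the photometer heads are at (273,181) and (337,188). The beaker is at (214,143), the vial at (240,245) and the pen at (355,259). I'll enlarge the top view.

```bash
python3 - <<'E'
import cv2
p=cv2.imread('pics/top0.png')[100:225,255:465]
p=cv2.convertScaleAbs(cv2.resize(p,None,fx=3.8,fy=3.8,interpolation=cv2.INTER_CUBIC),alpha=1.5)
cv2.imwrite('pics/c0.png',p)
E
```

```text
(no output)
```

View pics/c0.png

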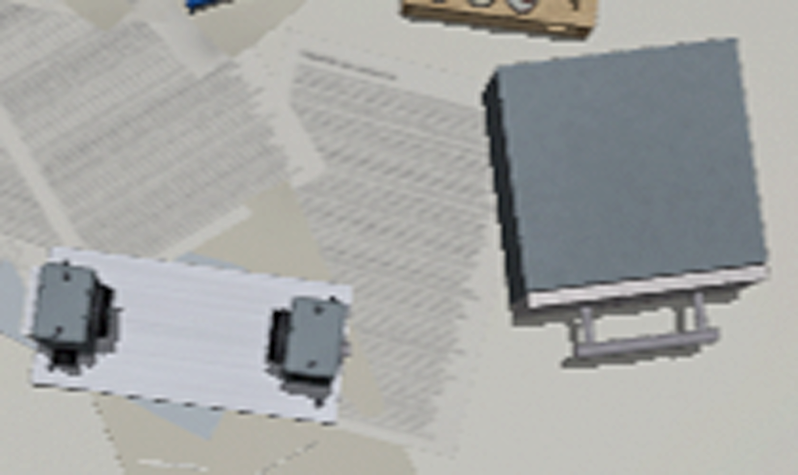

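The crop shows the cabinet's roof corners at (496,70), (737,40), (766,262) and (527,292), and the bar from (577,350) to (718,335). The base corners are at (52,248), (352,287), (338,422) and (33,384). I'll compute poses from these and check them against depth.

```bash
python3 - <<'E'
from h import *
from scipy.optimize import least_squares
f=lambda U,V,z:pt('top',None,(U+.5)/3.8-.5+255,(V+.5)/3.8-.5+100,z)
def fit(model,meas,x0):
    def res(p):
        c,s=np.cos(p[2]),np.sin(p[2]); R=np.array([[c,-s],[s,c]])
        return ((np.array(model)@R.T+p[:2])-np.array(meas)).ravel()
    o=least_squares(res,x0); print(np.round(o.x,4),np.degrees(o.x[2]).round(2)); print(np.round(o.fun*1000,1)); return o.x
# cabinet yaw~0 : x into cabinet = world +x
M=[(.17,.09),(.17,-.09),(0,-.09),(0,.09)]
W=[f(u,v,.084)[:2] for u,v in[(496,70),(737,40),(766,262),(527,292)]]
cab=fit(M,W,[.5,-.25,0])
b=[f(577,350,.056)[:2],f(718,335,.056)[:2]]; print('bar',np.round(b,4))
M=[(.055,.12),(.055,-.12),(-.055,-.12),(-.055,.12)]
W=[f(u,v,.012)[:2] for u,v in[(52,248),(352,287),(338,422),(33,384)]]
ph=fit(M,W,[.5,0,0])
# depth check
for n in('top','scene'):
    d=np.load(f'pics/{n}0.npy');m=r.camera_model(n);K=m['mtx'];T=np.array(m['pose'])
    v,u=np.nonzero(d>0);D=d[v,u]
    P=np.c_[(u-K[0][2])/K[0][0]*D,-(v-K[1][2])/K[1][1]*D,-D]@T[:3,:3].T+T[:3,3]
    for nm,c,zl,zh,rad in(('cabtop',cab[:2]+[.085,0],.076,.092,.15),('base',ph[:2],.008,.018,.14),('heads',ph[:2],.1,.125,.15)):
        s=(np.linalg.norm(P[:,:2]-c,axis=1)<rad)&(P[:,2]>zl)&(P[:,2]<zh)
        Q=P[s]
        if len(Q)<5: continue
        print(n,nm,len(Q),Q[:,2].mean().round(4),cv2.minAreaRect((Q[:,:2]*1000).astype(np.float32)))
    tb=P[(abs(P[:,2])<.02)&(P[:,0]>.3)&(P[:,0]<.7)&(abs(P[:,1])<.4)]; print('table z',np.median(tb[:,2]))
E
```

```text
[ 0.6384 -0.3083  0.1335] 7.65
[ 1.5  0.3  1.   0.7 -1.4 -1.8 -1.1  0.8]
bar [[ 0.5877 -0.2622]
 [ 0.6003 -0.3679]]
[ 0.6     0.0272 -0.1137] -6.51
[ 1.2  1.3  1.9 -2.4 -1.8  0.1 -1.2  1. ]
top cabtop 4075 0.084 ((718.5621948242188, -299.0361328125), (182.94992065429688, 181.9035186767578), 7.595376968383789)
top base 2091 0.0124 ((612.2413330078125, 32.1236572265625), (244.49740600585938, 255.5145721435547), 25.7852783203125)
top heads 713 0.1106 ((601.353515625, 31.281875610351562), (231.81214904785156, 56.675689697265625), 82.9003677368164)
table z 0.0008581943539880399
scene cabtop 2244 0.0834 ((717.3099365234375, -297.49755859375), (184.92193603515625, 192.655517578125), 7.374587535858154)
scene base 1881 0.012 ((636.6077270507812, 24.532608032226562), (243.2570037841797, 188.29437255859375), 82.76793670654297)
scene heads 610 0.1097 ((599.6810302734375, 33.21576690673828), (231.30882263183594, 58.042564392089844), 82.61369323730469)
table z 0.000596341650007548
```

```bash
cat >> h.py <<'E'
from scipy.spatial.transform import Rotation as Ro
def go(x,y,z,yaw):
    "delta from measured pose to tool-down pose with tool-x yaw (deg), in tool axes"
    o=r.observe(); A=Ro.from_quat(o['ee_rot']); p=o['tool_pos']
    B=Ro.from_euler('z',yaw,degrees=True)*Ro.from_euler('x',180,degrees=True)
    print('t',round(o['t'],2),'pos',p.round(4),'yaw',np.degrees(np.arctan2(*A.as_matrix()[[1,0],0])).round(2),'w',round(o['grip_width'],4),'gf',round(o['grip_force'],1),'F',o['contact_force'].round(1))
    print('  lin',A.inv().apply(np.array([x,y,z])-p).round(4),'rot',(A.inv()*B).as_rotvec(degrees=True).round(2))
E
python3 -c "
from h import *
go(.592,-.3146,.16,97.6)"
```

```text
t 0.1 pos [ 0.2389 -0.5498  0.2287] yaw 23.48 w 0.0931 gf 0.0 F [ 0.1 -0.1  1. ]
  lin [ 0.4176 -0.075   0.0689] rot [-8.000e-02 -7.000e-02 -7.412e+01]
```

The manual's scale: shifts go in shares of 0.4 m and turns go in shares of 2 pi rad. Converting my numbers, 0.15 m / 0.4 = 0.375, 0.12 m / 0.4 = 0.3, -30 degrees / 360 = -0.0833.

send_rows(
  delta_rot=[
    [0,0,-0.0167],
    [0,0,-0.0333],
    [0,0,-0.05],
    [0,0,-0.0667],
    [0,0,-0.0833],
  ],
  linear=[
    [0.075,-0.0125,0],
    [0.15,-0.025,0],
    [0.225,-0.0375,0],
    [0.3,-0.05,0],
    [0.375,-0.0625,0],
  ],
  fingers=[0.08,0.06,0.04,0.022,0.022],
)

```text
t: 0.52
tool_pos: [0.3675, -0.4665, 0.2291]
ee_rot: [0.892, 0.452, -0.0, -0.0]
contact_force: [0.9, -0.6, -0.8]
grip_width: 0.064
grip_force: 0.0
```

```bash
python3 -c "
from h import *
go(.592,-.3146,.16,97.6)"
```

```text
t 0.52 pos [ 0.3675 -0.4665  0.2291] yaw 53.76 w 0.064 gf 0.0 F [ 0.9 -0.6 -0.8]
  lin [0.2552 0.0913 0.0691] rot [-4.000e-02 -4.000e-02 -4.384e+01]
```

Scaled: 0.15 m / 0.4 = 0.375, 0.12 m / 0.4 = 0.3, -30 degrees / 360 = -0.0833.

send_rows(
  delta_rot=[
    [0,0,-0.0167],
    [0,0,-0.0333],
    [0,0,-0.05],
    [0,0,-0.0667],
    [0,0,-0.0833],
  ],
  linear=[
    [0.075,0.025,0.025],
    [0.15,0.05,0.05],
    [0.225,0.075,0.075],
    [0.3,0.1,0.1],
    [0.375,0.125,0.125],
  ],
  fingers=[0.022,0.022,0.022,0.022,0.022],
)

```text
t: 0.93
tool_pos: [0.497, -0.3755, 0.1787]
ee_rot: [0.744, 0.668, -0.0, -0.0]
contact_force: [0.4, -0.2, 1.5]
grip_width: 0.0308
grip_force: 0.0
```

```bash
python3 -c "
from h import *
go(.592,-.3146,.16,97.6)"
```

```text
t 0.93 pos [ 0.497  -0.3755  0.1787] yaw 83.78 w 0.0308 gf 0.0 F [ 0.4 -0.2  1.5]
  lin [0.0708 0.0878 0.0187] rot [ -0.03  -0.03 -13.82]
```

Scaled: 0.088 m / 0.4 = 0.22, 0.075 m / 0.4 = 0.1875, -13.8 degrees / 360 = -0.0383.

send_rows(
  delta_rot=[
    [0,0,-0.0139],
    [0,0,-0.0278],
    [0,0,-0.0383],
    [0,0,-0.0383],
    [0,0,-0.0383],
  ],
  linear=[
    [0.05,0.0625,0.0125],
    [0.1,0.125,0.025],
    [0.15,0.1875,0.0375],
    [0.1775,0.22,0.0475],
    [0.1775,0.22,0.0475],
  ],
  fingers=[0.022,0.022,0.022,0.022,0.022],
)

```text
t: 1.35
tool_pos: [0.5933, -0.3132, 0.1587]
ee_rot: [0.66, 0.751, 0.0, -0.001]
contact_force: [-0.1, -0.6, 0.7]
grip_width: 0.0224
grip_force: 0.0
```

```bash
python3 - <<'E'
from h import *
go(.592,-.3146,.12,97.6)
p,d=snap('scene','s1'); q,e=snap('top','t1')
a=cv2.resize(p[80:230,270:450],None,fx=3.3,fy=3.3,interpolation=2)[:,:,::-1]
cv2.imwrite('pics/s1c.png',a)
E
```

```text
t 1.35 pos [ 0.5933 -0.3132  0.1587] yaw 97.36 w 0.0224 gf 0.0 F [-0.1 -0.6  0.7]
  lin [-0.0013 -0.0015  0.0387] rot [-0.07 -0.13 -0.24]
```

View pics/s1c.png

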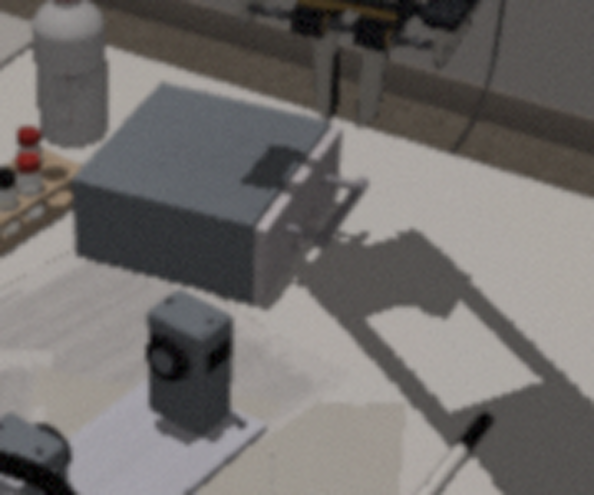

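The gripper hangs above the handle, with its fingertips at crop (330,115) and (370,122). The bar runs from crop (365,183) down to about (312,243). I'll cross-check the bar and tips with the scene camera.

```bash
python3 - <<'E'
from h import *
f=lambda U,V,z:pt('scene',None,(U+.5)/3.3-.5+270,(V+.5)/3.3-.5+80,z).round(4)
print('bar far',f(363,182,.058),'near',f(313,242,.058))
m=r.camera_model('scene');K=np.array(m['mtx']);T=np.array(m['pose'])
def proj(P):
    c=T[:3,:3].T@(np.array(P)-T[:3,3]); return ((K[0,0]*c[0]/-c[2]+K[0,2]-270)*3.3,(K[1,1]*-c[1]/-c[2]+K[1,2]-80)*3.3)
y=np.radians(7.4)
for s in(-.020,.020): print(proj([.5933+s*np.cos(y),-.3132+s*np.sin(y),.1477]))
# predicted bar from fitted cabinet
c,s=np.cos(.1335),np.sin(.1335)
for yy in(.05,-.05): print('pred bar',proj([.6384-.047*c-yy*s,-.3083-.047*s+yy*c,.054]))
# bar from depth, before the arm covered it
d=np.load('pics/scene0.npy')
for n in('scene','top'):
    d=np.load(f'pics/{n}0.npy');m=r.camera_model(n);k=m['mtx'];t=np.array(m['pose'])
    v,u=np.nonzero(d>0);D=d[v,u]
    P=np.c_[(u-k[0][2])/k[0][0]*D,-(v-k[1][2])/k[1][1]*D,-D]@t[:3,:3].T+t[:3,3]
    L=np.c_[(P[:,0]-.6384)*c+(P[:,1]+.3083)*s,-(P[:,0]-.6384)*s+(P[:,1]+.3083)*c,P[:,2]]
    q=L[(abs(L[:,1])<.03)&(L[:,0]>-.065)&(L[:,0]<-.02)&(L[:,2]>.045)&(L[:,2]<.07)]
    print(n,'bar local',len(q),q.mean(0).round(4) if len(q) else'',q.min(0).round(4),q.max(0).round(4))
    q=L[(L[:,0]>-.065)&(L[:,0]<-.03)&(abs(L[:,1])<.08)&(L[:,2]>.045)&(L[:,2]<.07)]; print(q[:,1].min(),q[:,1].max())
E
```

```text
bar far [ 0.5961 -0.3595  0.058 ] near [ 0.589  -0.2565  0.058 ]
(np.float64(367.9719044936933), np.float64(122.50629254957434))
(np.float64(322.80249689314303), np.float64(112.04327844721334))
pred bar (np.float64(320.5496143732432), np.float64(241.17108890178326))
pred bar (np.float64(361.6289177688807), np.float64(181.3795755835306))
scene bar local 47 [-0.0481  0.0001  0.0573] [-0.0526 -0.0283  0.0534] [-0.0422  0.0261  0.0622]
-0.05262839829013508 0.05613426336528817
top bar local 79 [-0.0458 -0.      0.0583] [-0.0509 -0.0294  0.0521] [-0.04    0.0296  0.0638]
-0.055190402404577864 0.05273479265425274
```

Scaled: 0.112 m / 0.4 = 0.28, -0.0015 m / 0.4 = -0.0038, -0.2 degrees / 360 = -0.0006.

send_rows(
  delta_rot=[
    [0,0,-0.0006],
    [0,0,-0.0006],
    [0,0,-0.0006],
    [0,0,-0.0006],
    [0,0,-0.0006],
  ],
  linear=[
    [-0.0025,-0.0038,0.05],
    [-0.0025,-0.0038,0.1125],
    [-0.0025,-0.0038,0.175],
    [-0.0025,-0.0038,0.2375],
    [-0.0025,-0.0038,0.28],
  ],
  fingers=[0.022,0.022,0.022,0.022,0.022],
)

```text
t: 1.87
tool_pos: [0.5877, -0.3186, 0.0464]
ee_rot: [0.661, 0.75, -0.0, -0.001]
contact_force: [-0.7, 0.6, 1.0]
grip_width: 0.022
grip_force: 0.0
```

send_rows(
  delta_rot=[
    [0,0,0],
    [0,0,0],
    [0,0,0],
    [0,0,0],
    [0,0,0],
  ],
  linear=[
    [0,0,0],
    [0,0,0],
    [0,0,0],
    [0,0,0],
    [0,0,0],
  ],
  fingers=[0.022,0.005,0.005,0.005,0.005],
  force=15,
)

```text
t: 2.28
tool_pos: [0.591, -0.3188, 0.0508]
ee_rot: [0.66, 0.752, -0.0, 0.002]
contact_force: [-0.6, -2.1, 1.5]
grip_width: 0.0106
grip_force: 15.0
```

```bash
python3 -c "
from h import *
c,s=np.cos(.1335),np.sin(.1335)
go(.592-.128*c,-.3146-.128*s,.046,97.6)"
```

```text
t 2.28 pos [ 0.591  -0.3188  0.0508] yaw 97.44 w 0.0106 gf 15.0 F [-0.6 -2.1  1.5]
  lin [ 0.0036 -0.1265  0.0046] rot [ 0.11  0.15 -0.16]
```

Scaled: -0.065 m / 0.4 = -0.1625, -0.055 m / 0.4 = -0.1375.

send_rows(
  delta_rot=[
    [0,0,0],
    [0,0,0],
    [0,0,0],
    [0,0,0],
    [0,0,0],
  ],
  linear=[
    [0,-0.025,0],
    [0,-0.0625,0],
    [0,-0.1,0],
    [0,-0.1375,0],
    [0,-0.1625,0],
  ],
  fingers=[0.005,0.005,0.005,0.005,0.005],
)

```text
t: 2.7
tool_pos: [0.5263, -0.3275, 0.0508]
ee_rot: [0.66, 0.752, -0.0, 0.002]
contact_force: [1.9, -3.1, 2.0]
grip_width: 0.0104
grip_force: 15.0
```

```bash
python3 -c "
from h import *
c,s=np.cos(.1335),np.sin(.1335)
go(.592-.128*c,-.3146-.128*s,.046,97.6)"
```

```text
t 2.7 pos [ 0.5263 -0.3275  0.0508] yaw 97.46 w 0.0104 gf 15.0 F [ 1.9 -3.1  2. ]
  lin [ 0.0038 -0.0612  0.0046] rot [ 0.16  0.19 -0.14]
```

Scaled: -0.062 m / 0.4 = -0.155, -0.06 m / 0.4 = -0.15.

send_rows(
  delta_rot=[
    [0,0,0],
    [0,0,0],
    [0,0,0],
    [0,0,0],
    [0,0,0],
  ],
  linear=[
    [0,-0.0375,0],
    [0,-0.075,0],
    [0,-0.1125,0],
    [0,-0.15,0],
    [0,-0.155,0],
  ],
  fingers=[0.005,0.005,0.005,0.005,0.005],
)

```text
t: 3.12
tool_pos: [0.4639, -0.3358, 0.0507]
ee_rot: [0.66, 0.751, -0.0, 0.002]
contact_force: [1.9, -3.9, 1.6]
grip_width: 0.0105
grip_force: 15.0
```

Scaled: -0.04 m / 0.4 = -0.1, -0.02 m / 0.4 = -0.05.

send_rows(
  delta_rot=[
    [0,0,0],
    [0,0,0],
    [0,0,0],
    [0,0,0],
    [0,0,0],
  ],
  linear=[
    [0,0,0],
    [0,0,0],
    [0,0,0],
    [0,0,-0.05],
    [0,0,-0.1],
  ],
  fingers=[0.022,0.022,0.022,0.022,0.022],
)

```text
t: 3.53
tool_pos: [0.4634, -0.3323, 0.0869]
ee_rot: [0.659, 0.752, 0.0, -0.003]
contact_force: [-0.2, -1.3, 0.1]
grip_width: 0.022
grip_force: 0.0
```

Scaled: -0.12 m / 0.4 = -0.3, -0.11 m / 0.4 = -0.275.

send_rows(
  delta_rot=[
    [0,0,0],
    [0,0,0],
    [0,0,0],
    [0,0,0],
    [0,0,0],
  ],
  linear=[
    [0,0,-0.075],
    [0,0,-0.15],
    [-0.1,0,-0.225],
    [-0.2,0,-0.3],
    [-0.275,0,-0.3],
  ],
  fingers=[0.022,0.022,0.03,0.045,0.05],
)

```text
t: 3.95
tool_pos: [0.4805, -0.4409, 0.2129]
ee_rot: [0.658, 0.753, 0.0, 0.002]
contact_force: [0.5, -0.2, 1.4]
grip_width: 0.0376
grip_force: 0.0
```

```bash
python3 - <<'E'
from h import *
go(.56,-.36,.2,97.6)
print(r.observe()['tool_pos'],r.observe()['q'])
p,d=snap('scene','s2'); q,e=snap('top','t2')
a=cv2.resize(q[120:240,370:490],None,fx=4,fy=4,interpolation=2)
b=cv2.resize(p[90:210,300:380],None,fx=4,fy=4,interpolation=2)
cv2.imwrite('pics/c2.png',cv2.convertScaleAbs(np.hstack([a,b])[:,:,::-1],alpha=1.4))
E
```

```text
t 3.95 pos [ 0.4805 -0.4409  0.2129] yaw 97.64 w 0.0376 gf 0.0 F [ 0.5 -0.2  1.4]
  lin [0.0697 0.0895 0.0129] rot [0.2  0.21 0.04]
[ 0.48053972 -0.44094536  0.21286201] [-8.21420028e-01  2.73102310e-01  1.35684304e+00  6.71657575e-04
  1.50670017e+00 -9.54860908e-01]
```

View pics/c2.png

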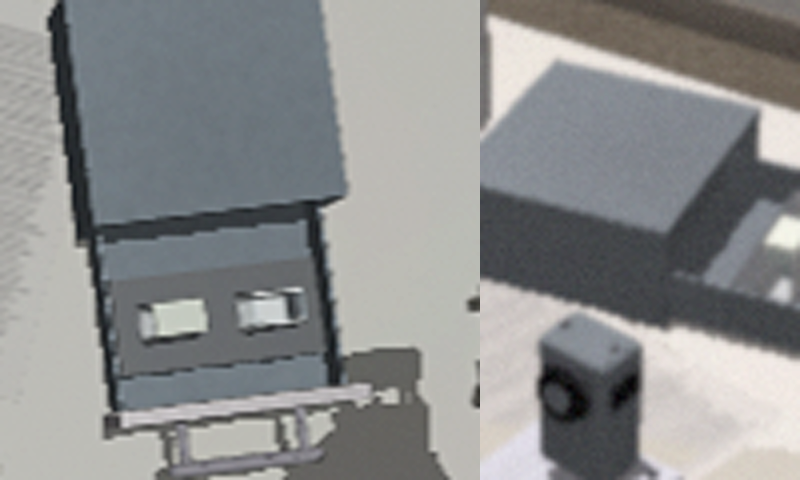

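The drawer is open. The left cell at (172,318), world +y, looks like it has a flat white stopper, and the right one at (270,308) looks open. I'll check both enlarged.

```bash
python3 - <<'E'
import cv2,numpy as np
q=cv2.imread('pics/top'[:5]+'t2.png'); p=cv2.imread('pics/s2.png')
a=cv2.resize(q[180:220,395:455],None,fx=6.6,fy=6.6,interpolation=2)
b=cv2.resize(p[130:200,340:400],None,fx=6.6,fy=6.6,interpolation=2)
a=cv2.copyMakeBorder(a,0,b.shape[0]-a.shape[0],0,0,cv2.BORDER_CONSTANT)
cv2.imwrite('pics/c3.png',cv2.convertScaleAbs(np.hstack([a,b]),alpha=1.2))
E
```

```text
(no output)
```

View pics/c3.png

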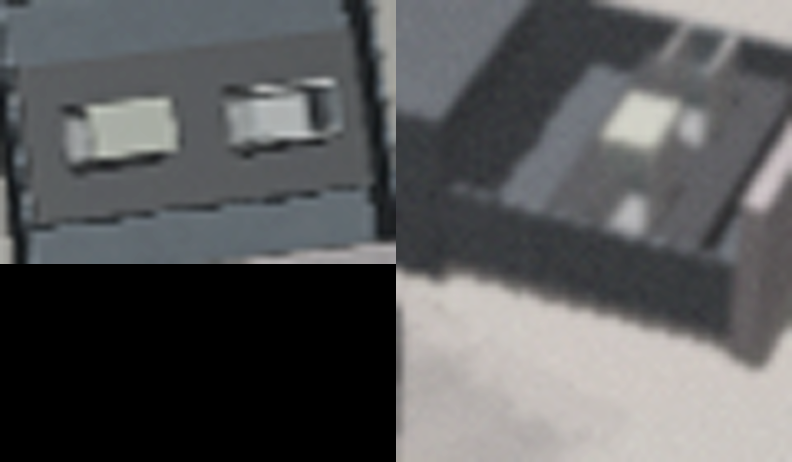

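The scene view confirms that the near cell (+y) carries the white stopper and the far one (−y) is the open frame. I'll compute the open cell's position from several cues.

```bash
python3 - <<'E'
from h import *
c,s=np.cos(.1335),np.sin(.1335)
loc=lambda P:np.round([(P[0]-.6384)*c+(P[1]+.3083)*s,-(P[0]-.6384)*s+(P[1]+.3083)*c],4)
f=lambda U,V,z,k,u0,v0,n='top':pt(n,None,(U+.5)/k-.5+u0,(V+.5)/k-.5+v0,z)
for U,V in[(108,285),(312,258),(325,350),(120,375)]: print('rack corner',loc(f(U,V,.028,4,370,120)))
for U,V in[(86,105),(178,97),(178,150),(92,158)]: print('stopper',loc(f(U,V,.071,6.6,395,180)))
for U,V in[(335,78),(345,130)]: print('open rim right',loc(f(U,V,.064,6.6,395,180)))
for U,V in[(625,90),(682,98),(658,153),(602,138)]: print('stopper scene',loc(f(U-396,V,.071,6.6,340,130,'scene')))
for U,V in[(118,418),(370,388)]: print('front edge',loc(f(U,V,.081,4,370,120)))
# depth
for n,t in(('top','t2'),('scene','s2')):
    d=np.load(f'pics/{t}.npy');m=r.camera_model(n);k=m['mtx'];T=np.array(m['pose'])
    v,u=np.nonzero(d>0);D=d[v,u]
    P=np.c_[(u-k[0][2])/k[0][0]*D,-(v-k[1][2])/k[1][1]*D,-D]@T[:3,:3].T+T[:3,3]
    L=np.c_[(P[:,0]-.6384)*c+(P[:,1]+.3083)*s,-(P[:,0]-.6384)*s+(P[:,1]+.3083)*c,P[:,2]]
    for nm,x0,x1,y0,y1,z0,z1 in(('stop',-.1,-.02,0,.08,.065,.077),('open',-.1,-.02,-.08,0,.05,.07),('front',-.17,-.11,-.085,.085,.076,.086),('bar',-.2,-.15,-.03,.03,.05,.064),('racktop',-.12,-.02,-.08,.08,.025,.031)):
        q=L[(L[:,0]>x0)&(L[:,0]<x1)&(L[:,1]>y0)&(L[:,1]<y1)&(L[:,2]>z0)&(L[:,2]<z1)]
        if len(q): print(n,nm,len(q),q.mean(0).round(4),np.percentile(q,2,0).round(4),np.percentile(q,98,0).round(4))
E
```

```text
rack corner [-0.0362  0.0747]
rack corner [-0.0346 -0.0753]
rack corner [-0.1023 -0.0753]
rack corner [-0.1024  0.0748]
stopper [-0.056   0.0538]
stopper [-0.0574  0.0144]
stopper [-0.0799  0.0175]
stopper [-0.0789  0.0543]
open rim right [-0.057  -0.0552]
open rim right [-0.0797 -0.0563]
stopper scene [-0.0559  0.02  ]
stopper scene [-0.08    0.0157]
stopper scene [-0.0846  0.0575]
stopper scene [-0.0597  0.057 ]
front edge [-0.1332  0.0901]
front edge [-0.1336 -0.0867]
top stop 107 [-0.0685  0.0354  0.0713] [-0.0799  0.018   0.0664] [-0.0572  0.0522  0.0753]
top open 59 [-0.0688 -0.0365  0.061 ] [-0.0809 -0.0561  0.0503] [-0.0575 -0.0192  0.0675]
top front 225 [-0.1351 -0.0011  0.081 ] [-0.1403 -0.081   0.0771] [-0.1298  0.0819  0.0856]
top bar 79 [-0.1756  0.0009  0.0585] [-0.1807 -0.0273  0.052 ] [-0.1703  0.0295  0.0636]
top racktop 698 [-0.0687  0.0004  0.0281] [-0.1026 -0.0746  0.0253] [-0.0344  0.0724  0.0308]
scene stop 78 [-0.0706  0.0389  0.0701] [-0.0816  0.0182  0.0659] [-0.0588  0.0551  0.0744]
scene open 90 [-0.0706 -0.034   0.0588] [-0.083  -0.057   0.0505] [-0.0588 -0.0149  0.0652]
scene front 151 [-0.1372  0.003   0.0803] [-0.1424 -0.0824  0.0768] [-0.1315  0.08    0.0844]
scene bar 55 [-0.1776 -0.0006  0.0577] [-0.1821 -0.0283  0.0527] [-0.1718  0.0286  0.062 ]
scene racktop 358 [-0.0776 -0.0004  0.0279] [-0.1048 -0.0769  0.0252] [-0.0347  0.0785  0.0307]
```

```bash
python3 -c "
from h import *
go(.575,-.3532,.13,97.65)"
```

```text
t 4.05 pos [ 0.4791 -0.4455  0.2095] yaw 97.35 w 0.0454 gf 0.0 F [-0.8  0.3 -0.3]
  lin [0.0796 0.1068 0.0793] rot [ 0.07  0.22 -0.3 ]
```

Scaled: 0.107 m / 0.4 = 0.2675, 0.08 m / 0.4 = 0.2, -0.3 degrees / 360 = -0.0008.

send_rows(
  delta_rot=[
    [0,0,0],
    [0,0,-0.0008],
    [0,0,-0.0008],
    [0,0,-0.0008],
    [0,0,-0.0008],
  ],
  linear=[
    [0.05,0.0625,0],
    [0.1,0.125,0.05],
    [0.15,0.2,0.1],
    [0.2,0.2675,0.15],
    [0.2,0.2675,0.1875],
  ],
  fingers=[0.05,0.05,0.05,0.05,0.05],
)

```text
t: 4.47
tool_pos: [0.5774, -0.3406, 0.13]
ee_rot: [0.656, 0.755, 0.001, -0.002]
contact_force: [0.0, -0.7, -0.5]
grip_width: 0.05
grip_force: 0.0
```

send_rows(
  delta_rot=[
    [0,0,0],
    [0,0,0],
    [0,0,0],
  ],
  linear=[
    [0,0,0],
    [0,0,0],
    [0,0,0],
  ],
  fingers=[0.05,0.05,0.05],
)

```text
t: 4.72
tool_pos: [0.5739, -0.3475, 0.1337]
ee_rot: [0.658, 0.753, -0.0, 0.0]
contact_force: [-0.1, 0.5, 0.0]
grip_width: 0.0498
grip_force: 0.0
```

```bash
python3 -c "
from h import *
go(.575,-.3532,.046,97.65)"
```

```text
t 4.72 pos [ 0.5739 -0.3475  0.1337] yaw 97.77 w 0.0498 gf 0.0 F [-0.1  0.5  0. ]
  lin [-0.0057  0.0003  0.0877] rot [0.   0.02 0.12]
```

Scaled: 0.048 m / 0.4 = 0.12, 0.02 m / 0.4 = 0.05.

send_rows(
  delta_rot=[
    [0,0,0],
    [0,0,0],
    [0,0,0],
    [0,0,0],
    [0,0,0],
  ],
  linear=[
    [-0.01,0,0.05],
    [-0.01,0,0.1],
    [-0.01,0,0.12],
    [-0.01,0,0.12],
    [-0.01,0,0.12],
  ],
  fingers=[0.05,0.05,0.05,0.05,0.05],
)

```text
t: 5.13
tool_pos: [0.5743, -0.3517, 0.0858]
ee_rot: [0.658, 0.753, -0.0, 0.0]
contact_force: [-0.6, 0.3, 0.2]
grip_width: 0.0499
grip_force: 0.0
```

send_rows(
  delta_rot=[
    [0,0,0],
    [0,0,0],
    [0,0,0],
  ],
  linear=[
    [0,0,0],
    [0,0,0],
    [0,0,0],
  ],
  fingers=[0.05,0.05,0.05],
)

```text
t: 5.38
tool_pos: [0.5752, -0.3516, 0.0866]
ee_rot: [0.658, 0.753, 0.0, 0.001]
contact_force: [-0.4, 0.4, 0.0]
grip_width: 0.0499
grip_force: 0.0
```

```bash
python3 -c "
from h import *
go(.575,-.3532,.046,97.65)"
```

```text
t 5.38 pos [ 0.5752 -0.3516  0.0866] yaw 97.77 w 0.0499 gf 0.0 F [-0.4  0.4  0. ]
  lin [-0.0015 -0.0005  0.0406] rot [0.09 0.09 0.12]
```

Settled and on target, so I'll go down and then close gently.

Scaled: 0.04 m / 0.4 = 0.1, -0.0015 m / 0.4 = -0.0038, 0.1 degrees / 360 = 0.0003.

send_rows(
  delta_rot=[
    [0,0,0.0003],
    [0,0,0.0003],
    [0,0,0.0003],
    [0,0,0.0003],
    [0,0,0.0003],
  ],
  linear=[
    [-0.0038,0,0.0375],
    [-0.0038,0,0.075],
    [-0.0038,0,0.1],
    [-0.0038,0,0.1],
    [-0.0038,0,0.1],
  ],
  fingers=[0.05,0.05,0.05,0.05,0.05],
)

```text
t: 5.8
tool_pos: [0.5735, -0.3516, 0.0427]
ee_rot: [0.658, 0.753, -0.0, -0.002]
contact_force: [-0.2, -0.9, 0.4]
grip_width: 0.0501
grip_force: 0.0
```

send_rows(
  delta_rot=[
    [0,0,0],
    [0,0,0],
    [0,0,0],
    [0,0,0],
    [0,0,0],
  ],
  linear=[
    [0,0,0],
    [0,0,0],
    [0,0,0],
    [0,0,0],
    [0,0,0],
  ],
  fingers=[0.04,0.032,0.027,0.022,0.02],
  force=10,
)

```text
t: 6.22
tool_pos: [0.5751, -0.3528, 0.0456]
ee_rot: [0.658, 0.753, 0.0, 0.0]
contact_force: [-0.4, 0.5, 1.1]
grip_width: 0.0238
grip_force: 10.0
```

```bash
python3 -c "
from h import *
go(.575,-.3532,.046,97.65)"
```

```text
t 6.22 pos [ 0.5751 -0.3528  0.0456] yaw 97.68 w 0.0238 gf 10.0 F [-0.4  0.5  1.1]
  lin [-0.0004 -0.0001 -0.0004] rot [0.04 0.04 0.03]
```

Scaled: -0.06 m / 0.4 = -0.15, -0.03 m / 0.4 = -0.075.

send_rows(
  delta_rot=[
    [0,0,0],
    [0,0,0],
    [0,0,0],
    [0,0,0],
    [0,0,0],
  ],
  linear=[
    [0,0,-0.02],
    [0,0,-0.045],
    [0,0,-0.075],
    [0,0,-0.1125],
    [0,0,-0.15],
  ],
  fingers=[0.02,0.02,0.02,0.02,0.02],
  force=12,
)

```text
t: 6.63
tool_pos: [0.575, -0.3527, 0.1072]
ee_rot: [0.658, 0.753, 0.0, 0.0]
contact_force: [-0.3, -1.2, -0.3]
grip_width: 0.0238
grip_force: 12.0
```

Scaled: -0.1 m / 0.4 = -0.25, -0.09 m / 0.4 = -0.225.

send_rows(
  delta_rot=[
    [0,0,0],
    [0,0,0],
    [0,0,0],
    [0,0,0],
    [0,0,0],
  ],
  linear=[
    [0,0,-0.05],
    [0,0,-0.1125],
    [0,0,-0.175],
    [0,0,-0.225],
    [0,0,-0.25],
  ],
  fingers=[0.02,0.02,0.02,0.02,0.02],
)

```text
t: 7.05
tool_pos: [0.5762, -0.3536, 0.211]
ee_rot: [0.658, 0.753, 0.0, 0.003]
contact_force: [1.3, 1.0, 1.0]
grip_width: 0.024
grip_force: 12.0
```

```bash
python3 - <<'E'
from h import *
from scipy.optimize import least_squares
go(.6,.03,.205,83.2)
p,d=snap('top','t3'); q,e=snap('scene','s3')
p0=cv2.imread('pics/top0.png')
a=cv2.resize(p0[155:215,255:355],None,fx=7.5,fy=7.5,interpolation=2)
cv2.imwrite('pics/c4.png',cv2.convertScaleAbs(a,alpha=1.5))
E
```

```text
t 7.05 pos [ 0.5762 -0.3536  0.211 ] yaw 97.68 w 0.024 gf 12.0 F [1.3 1.  1. ]
  lin [0.377  0.0748 0.0046] rot [ 0.32  0.23 14.48]
```

View pics/c4.png

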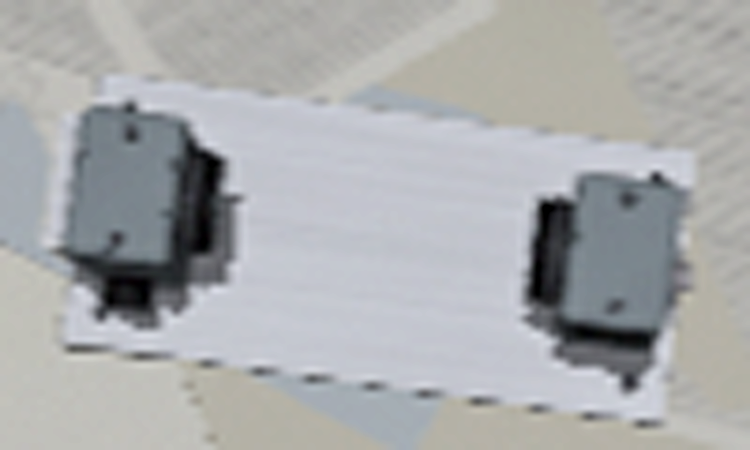

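The crop shows the base corners at (102,75), (697,152), (660,423) and (65,347). The lamp head top is at (78,108)–(177,262), the detector top at (580,175)–(660,332), and the lens barrels face each other.

```bash
python3 - <<'E'
from h import *
f=lambda U,V,z:pt('top',None,(U+.5)/7.5-.5+255,(V+.5)/7.5-.5+155,z)[:2]
B=np.array([f(*p,.012) for p in[(102,75),(697,152),(660,423),(65,347)]])
print('base c',B.mean(0).round(4),'edges',[np.linalg.norm(B[i]-B[i-1]).round(4) for i in range(4)])
yaw=lambda v:np.degrees(np.arctan2(-v[0],v[1])).round(2)
print('yaws',yaw(B[0]-B[1]),yaw(B[3]-B[2]),yaw([-(B[0]-B[3])[1],(B[0]-B[3])[0]]),yaw([-(B[1]-B[2])[1],(B[1]-B[2])[0]]))
H1=np.array([f(*p,.112) for p in[(78,108),(190,118),(177,262),(68,250)]]).mean(0)
H2=np.array([f(*p,.112) for p in[(580,175),(688,188),(660,332),(562,318)]]).mean(0)
print('heads mid',((H1+H2)/2).round(4),'yaw',yaw(H1-H2))
for th in(-6.5,-7.2):
  c,s=np.cos(np.radians(th)),np.sin(np.radians(th))
  for n in('top','scene'):
    d=np.load(f'pics/{n}0.npy');m=r.camera_model(n);k=m['mtx'];T=np.array(m['pose'])
    v,u=np.nonzero(d>0);D=d[v,u]
    P=np.c_[(u-k[0][2])/k[0][0]*D,-(v-k[1][2])/k[1][1]*D,-D]@T[:3,:3].T+T[:3,3]
    P=P[(np.hypot(P[:,0]-.6,P[:,1]-.03)<.16)]
    L=np.c_[(P[:,0]-.6)*c+(P[:,1]-.03)*s,-(P[:,0]-.6)*s+(P[:,1]-.03)*c,P[:,2]]
    for nm,y0,y1 in(('lamp',.05,.14),('det',-.14,-.05)):
        q=L[(L[:,1]>y0)&(L[:,1]<y1)&(L[:,2]>.108)&(L[:,2]<.116)]
        print(th,n,nm,len(q),'mean',q.mean(0).round(4),np.percentile(q,2,0).round(4),np.percentile(q,98,0).round(4))
E
```

```text
base c [0.6001 0.028 ] edges [np.float64(0.109), np.float64(0.2376), np.float64(0.1083), np.float64(0.2363)]
yaws -6.76 -6.58 -6.59 -7.27
heads mid [0.601  0.0277] yaw -7.27
-6.5 top lamp 264 mean [0.0014 0.0888 0.1121] [-0.025   0.07    0.1083] [0.028  0.1079 0.1158]
-6.5 top det 257 mean [-0.0003 -0.0946  0.112 ] [-0.0269 -0.1135  0.1083] [ 0.0256 -0.0752  0.1157]
-6.5 scene lamp 229 mean [0.0016 0.0891 0.1119] [-0.0265  0.0717  0.1085] [0.026  0.1082 0.1146]
-6.5 scene det 230 mean [-0.0033 -0.0906  0.1114] [-0.0292 -0.1107  0.1083] [ 0.0241 -0.0723  0.1147]
-7.2 top lamp 264 mean [0.0004 0.0888 0.1121] [-0.0261  0.0701  0.1083] [0.027  0.108  0.1158]
-7.2 top det 257 mean [ 0.0009 -0.0946  0.112 ] [-0.0258 -0.1135  0.1083] [ 0.0267 -0.075   0.1157]
-7.2 scene lamp 229 mean [0.0005 0.0891 0.1119] [-0.0275  0.0717  0.1085] [0.0249 0.1085 0.1146]
-7.2 scene det 230 mean [-0.0022 -0.0906  0.1114] [-0.0281 -0.1108  0.1083] [ 0.0252 -0.0723  0.1147]
```

Scaled: 0.155 m / 0.4 = 0.3875, 0.12 m / 0.4 = 0.3, 7 degrees / 360 = 0.0194.

send_rows(
  delta_rot=[
    [0,0,0.0028],
    [0,0,0.0083],
    [0,0,0.0139],
    [0,0,0.0167],
    [0,0,0.0194],
  ],
  linear=[
    [0.05,0.0125,0],
    [0.125,0.025,0],
    [0.2125,0.045,0],
    [0.3,0.0625,0],
    [0.3875,0.08,0],
  ],
  fingers=[0.02,0.02,0.02,0.02,0.02],
)

```text
t: 7.57
tool_pos: [0.5847, -0.193, 0.203]
ee_rot: [0.704, 0.711, -0.0, -0.001]
contact_force: [0.1, -0.3, -1.1]
grip_width: 0.024
grip_force: 12.0
```

```bash
python3 -c "
from h import *
go(.6,.028,.205,83.1)"
```

```text
t 7.57 pos [ 0.5847 -0.193   0.203 ] yaw 90.58 w 0.024 gf 12.0 F [ 0.1 -0.3 -1.1]
  lin [ 0.2208  0.0176 -0.0018] rot [-0.15 -0.06  7.48]
```

Scaled: 0.15 m / 0.4 = 0.375, 0.13 m / 0.4 = 0.325, 7.5 degrees / 360 = 0.0208.

send_rows(
  delta_rot=[
    [0,0,0.0028],
    [0,0,0.0083],
    [0,0,0.0139],
    [0,0,0.0194],
    [0,0,0.0208],
  ],
  linear=[
    [0.075,0.005,0],
    [0.1625,0.0125,0],
    [0.25,0.02,0],
    [0.325,0.025,0],
    [0.375,0.03,0],
  ],
  fingers=[0.02,0.02,0.02,0.02,0.02],
)

```text
t: 7.98
tool_pos: [0.5949, -0.0414, 0.2032]
ee_rot: [0.748, 0.664, -0.001, -0.001]
contact_force: [-0.9, -0.8, -0.6]
grip_width: 0.0238
grip_force: 12.0
```

```bash
python3 -c "
from h import *
go(.6,.028,.205,83.1)"
```

```text
t 7.98 pos [ 0.5949 -0.0414  0.2032] yaw 83.15 w 0.0238 gf 12.0 F [-0.9 -0.8 -0.6]
  lin [ 0.0695 -0.0032 -0.0017] rot [-0.15 -0.05  0.05]
```

Scaled: 0.068 m / 0.4 = 0.17, -0.001 m / 0.4 = -0.0025.

send_rows(
  delta_rot=[
    [0,0,0],
    [0,0,0],
    [0,0,0],
    [0,0,0],
    [0,0,0],
  ],
  linear=[
    [0.0625,-0.0025,0],
    [0.1125,-0.005,0],
    [0.15,-0.0075,0],
    [0.17,-0.0075,0],
    [0.17,-0.0075,0],
  ],
  fingers=[0.02,0.02,0.02,0.02,0.02],
)

```text
t: 8.4
tool_pos: [0.6004, 0.0249, 0.2036]
ee_rot: [0.747, 0.665, -0.001, -0.001]
contact_force: [-0.6, -0.5, -1.1]
grip_width: 0.0243
grip_force: 12.0
```

send_rows(
  delta_rot=[
    [0,0,0],
    [0,0,0],
    [0,0,0],
  ],
  linear=[
    [0,0,0],
    [0,0,0],
    [0,0,0],
  ],
  fingers=[0.02,0.02,0.02],
)

```text
t: 8.65
tool_pos: [0.601, 0.0222, 0.2047]
ee_rot: [0.748, 0.663, -0.0, -0.0]
contact_force: [-0.2, 0.1, -0.9]
grip_width: 0.0235
grip_force: 12.0
```

```bash
python3 - <<'E'
from h import *
go(.6,.028,.1036,83.1)
p,d=snap('scene','s4')
cv2.imwrite('pics/c5.png',cv2.convertScaleAbs(cv2.resize(p[120:265,230:380],None,fx=4,fy=4,interpolation=2)[:,:,::-1],alpha=1.5))
E
```

```text
t 8.65 pos [0.601  0.0222 0.2047] yaw 83.11 w 0.0235 gf 12.0 F [-0.2  0.1 -0.9]
  lin [ 0.0057 -0.0016  0.1011] rot [-0.02  0.02  0.01]
```

View pics/c5.png

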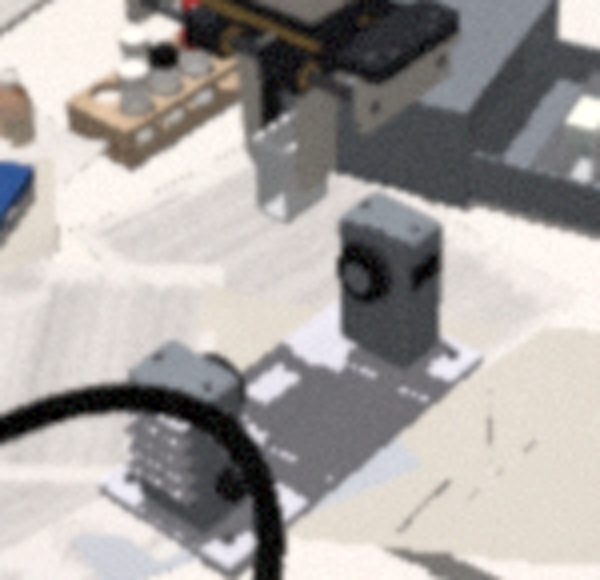

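The cell hangs upright between the fingers at about (290,170), high above and between the two heads. Next I'll average the pose readings, because they jitter by a few millimetres.

```bash
cat >> h.py <<'E'
def avg(n=8):
    P=[]
    for _ in range(n): r.read_camera('top'); P.append(r.observe()['tool_pos'])
    P=np.array(P); print('avg',P.mean(0).round(4),'sd',P.std(0).round(4))
E
python3 -c "
from h import *
avg(); go(.6,.028,.1036,83.1)"
```

```text
avg [0.6011 0.0228 0.205 ] sd [0.     0.0003 0.    ]
t 9.1 pos [0.6011 0.0232 0.205 ] yaw 83.17 w 0.0242 gf 12.0 F [-0.6 -0.6  0. ]
  lin [ 0.0046 -0.0016  0.1014] rot [ 0.   -0.    0.07]
```

Scaled: 0.04 m / 0.4 = 0.1, -0.0015 m / 0.4 = -0.0038.

send_rows(
  delta_rot=[
    [0,0,0],
    [0,0,0],
    [0,0,0],
    [0,0,0],
    [0,0,0],
  ],
  linear=[
    [0.0075,-0.0025,0],
    [0.0113,-0.0038,0.025],
    [0.0113,-0.0038,0.0625],
    [0.0113,-0.0038,0.0875],
    [0.0113,-0.0038,0.1],
  ],
  fingers=[0.02,0.02,0.02,0.02,0.02],
)

```text
t: 9.52
tool_pos: [0.5988, 0.0283, 0.1623]
ee_rot: [0.748, 0.664, -0.001, -0.001]
contact_force: [-0.9, 0.6, -1.4]
grip_width: 0.0239
grip_force: 12.0
```

```bash
python3 -c "
from h import *
avg(); go(.6,.028,.1036,83.1)"
```

```text
avg [0.6    0.028  0.1647] sd [0.0008 0.0001 0.0014]
t 9.92 pos [0.6006 0.028  0.1659] yaw 83.18 w 0.0235 gf 12.0 F [ 1.5 -0.1 -0.5]
  lin [-0.     -0.0007  0.0623] rot [ 0.08 -0.01  0.08]
```

Scaled: 0.062 m / 0.4 = 0.155, 0.01 m / 0.4 = 0.025.

send_rows(
  delta_rot=[
    [0,0,0],
    [0,0,0],
    [0,0,0],
    [0,0,0],
    [0,0,0],
  ],
  linear=[
    [0,-0.0013,0.025],
    [0,-0.0013,0.0625],
    [0,-0.0013,0.1],
    [0,-0.0013,0.1375],
    [0,-0.0013,0.155],
  ],
  fingers=[0.02,0.02,0.02,0.02,0.02],
)

```text
t: 10.33
tool_pos: [0.5982, 0.0281, 0.1002]
ee_rot: [0.748, 0.664, -0.001, -0.001]
contact_force: [-1.0, 0.1, -1.3]
grip_width: 0.0238
grip_force: 12.0
```

send_rows(
  delta_rot=[
    [0,0,0],
    [0,0,0],
    [0,0,0],
    [0,0,0],
    [0,0,0],
  ],
  linear=[
    [0,0,0],
    [0,0,0],
    [0,0,0],
    [0,0,0],
    [0,0,0],
  ],
  fingers=[0.02,0.02,0.02,0.02,0.02],
)

```text
t: 10.75
tool_pos: [0.6004, 0.028, 0.1042]
ee_rot: [0.748, 0.664, 0.001, 0.001]
contact_force: [0.5, 0.1, -0.2]
grip_width: 0.0236
grip_force: 12.0
```

```bash
python3 - <<'E'
from h import *
avg(); go(.6,.028,.1036,83.1)
p,d=snap('scene','s5');q,e=snap('top','t5')
a=cv2.resize(p[140:265,240:360],None,fx=4,fy=4,interpolation=2)
b=cv2.resize(q[155:215,265:345],None,fx=4,fy=4,interpolation=2)
b=cv2.copyMakeBorder(b,0,a.shape[0]-b.shape[0],0,0,cv2.BORDER_CONSTANT)
cv2.imwrite('pics/c6.png',cv2.convertScaleAbs(np.hstack([a,b])[:,:,::-1],alpha=1.5))
m=r.camera_model('scene');K=np.array(m['mtx']);T=np.array(m['pose'])
o=r.observe();R=Ro.from_quat(o['ee_rot']).as_matrix()
for sx in(-.018,.018):
  for sy in(-.012,.012):
    w=o['tool_pos']+R@[sx,sy,.0316]; c=T[:3,:3].T@(w-T[:3,3])
    print('bottom corner px',round((K[0,0]*c[0]/-c[2]+K[0,2]-240)*4),round((K[1,1]*c[1]/c[2]+K[1,2]-140)*4))
E
```

```text
avg [0.5998 0.028  0.1034] sd [0.0002 0.     0.0003]
t 11.15 pos [0.5996 0.028  0.103 ] yaw 83.18 w 0.024 gf 12.0 F [-0.   0.7  0.1]
  lin [ 0.      0.0004 -0.0006] rot [-0.   -0.    0.08]
bottom corner px 288 254
bottom corner px 258 238
bottom corner px 248 285
bottom corner px 218 268
```

View pics/c6.png

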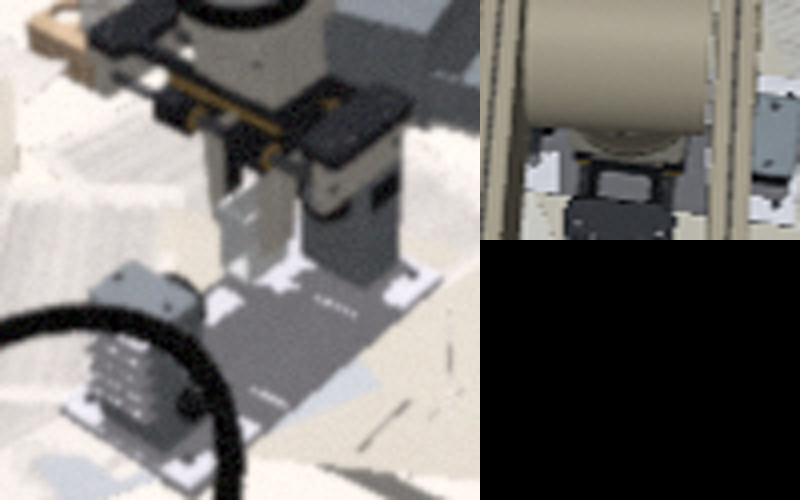

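The cell hangs upright between the lenses. Its near bottom edge runs from (222,270) to (248,284), matching the prediction of (218,268) to (248,285), and both heads are clear. I'm handing in.

```bash
python3 -c "
from h import *
avg(6); print(abs(r.observe()['joint_velocities']).max()); print(r.hand_in())"
```

```text
avg [0.5996 0.028  0.103 ] sd [0. 0. 0.]
0.0007357883498474579
the job is handed in; nothing more can be done
None
```

The job is handed in: the drawer is open and the open cell is held still and upright by its frosted faces, midway between the lenses, with the beam aimed about 13 mm above its underside, though no verdict came back.

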